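# Free a locked centrifuge lid with the emergency release pin

## Robot

A 6-joint arm with a two-finger parallel gripper is mounted at the origin on the work surface. World frame = base frame: x ahead of the robot, y to its left, z up, the work surface at z = 0. Lengths are in m, angles in rad, forces in N, time in s.
With the tool pointing down it reaches from about 0.3 to 0.775 m from the base axis. Payload 14.6 kg.
Tool frame: the origin (TCP) lies midway between the tips of the shut fingers; the grasp point (between the pads) lies 19 mm behind it (r.hold_point_z is the distance from the TCP to the grasp point, in m); z points along the fingers, y is the line along which they close (so a half turn about z gives the same grasp; the last joint's range is limited). The gripper opens to 94 mm and grips with 3 to 60 N. Pads are 16 mm wide; open, the fingers measure 119 mm over their backs; the gripper's body (75 mm by 177 mm) begins 78 mm behind the grasp point.
Start: joints at [1.175, 0.3, 1.521, -0, 1.321, -0.067], TCP at [0.178, 0.521, 0.205] pointing down, gripper open.
Joint ranges: [-3.03, 3.03], [-0.79, 2.21], [0.23, 2.52], [-1.04, 4.18], [0, 3.07], [-2.55, 2.55]. Speed limits (rad/s): [2.22, 2.22, 2.57, 3.14, 3.14, 3.14].

## Interface

Orientations are given as a unit quaternion [w, x, y, z].
In Python, from plant import r gives the robot as it stands.
- The arm moves only by the tool carry_out, never from a script. Its argument "targets" is a list that holds one entry, the list of rows, each a list of 7 numbers: the opening, from 0 (shut) to 1 (fully open), then the shift along the tool's x, y, z in cm, then the turn, a rotation vector about the tool's x, y, z in degrees. A call has 1 to 20 rows; each row shifts and turns the commanded pose from where the row before left it, along the tool's axes as they then stand; what a row does not reach is not made up. A row lasts 1/12 s, in which the tool goes at most 41.7 mm and 7.16 degrees, less where a joint would pass 70% of its speed; a pose out of reach is approached as far as the arm can. A call with a gripper value outside its range is refused whole. The fingers move at their own pace and stop on an object; "force" is the grip in N (left out, the last holds). Time passes only in rows, so rows that do not move let the fingers close. It gives the time, the measured TCP pose, the force, the opening and the grip force at its end, in the units of the state.
- r.get_obs(): the state, without advancing time (a new reading comes with each control period).
- r.get_image(name): name is "side" or "top" or "wrist"; returns a dict with "img" (480x640x3 uint8, blue, green, red), "depth" (480x640 float32, m along the optical axis (not along the pixel's ray), 0 where there is no reading), "fx", "fy", "cx", "cy" (pixels), "R" (3x3) and "t" (3): a world point X has camera coordinates R X + t. Camera axes: x right, y down, z forward; pixel columns grow to the right and rows downward; lengths in m; the calibration is good to about 2 mm. A picture is of the moment at which its call begins.
- r.sign_off(): hands the job in; it is judged then, once.
The state is a dict: "t": time; "joint_positions": joint angles; "joint_velocities": joint speeds; "tau": joint torques, N m; "tcp_pos": TCP position; "eef_rot": TCP orientation; "force": force on the tool from outside, world axes, zero at the start; "wrist_torque": the same for the moment, N m; "finger_gap": finger opening in m; "gripper_force": force on a finger pad.
Only numpy, scipy, OpenCV 4.12 (cv2) and the standard library are available. Lean on these libraries where they do the work, as an engineer would, in place of code of your own. Each camera call takes 0.05 s, during which the arm holds its last target. There are 200 camera calls.

## Task

The power is out and the centrifuge lid is locked: take the release pin from the pen stand, feel its rod down the small release hole in the centrifuge's front deck and press the hidden latch gently until the lid springs up, never leaning hard on the machine with the pin. Then draw the pin out, let the lid open fully, and stand the pin back in its socket in the pen stand with its collar down on the wood. Leave everything else on the desk where it is.

Things in the scene. Friction and masses are not known exactly. Their poses are not given: they have to be found in the camera images.
- pin_handle (a point): centre of the handle of the release pin, which stands upright, loose (40 to 65 g), in the pen stand. z axis: along the pin, tip to handle; x, y: square to the handle's flats. From the bottom: steel rod 5 mm diameter, 76 mm long; steel collar 22 mm diameter, 4 mm thick; plain grey square handle 16 x 16 mm, 44 mm long. This point is 22 mm above the collar's top, 22 mm below the handle's top
- pin_tip (a point): end of the pin's rod on its axis, 102 mm below the handle's centre; the last 1 mm is chamfered
- socket (a point): mouth of the pin's round socket (9 mm diameter, 80 mm deep, vertical) in the flat top of the pen stand's wooden block (75 x 90 mm), 88 mm above the desk. The rod goes in and the collar rests on the block. Axes x, y: those of the stand, which is fixed to the desk and is 180 mm long along y; its pen box, 103 mm high with pens up to 160 mm, begins 45 mm from the socket on the +y side
- centrifuge: benchtop centrifuge, 310 mm deep, 220 wide, fixed to the desk; origin under its middle, x axis from front to rear, y to the left of a person facing its front. Its level front deck is 175 mm above the desk; its lid lies behind the deck. The pin must never press on it (deck, hole or latch) with more than 30 N
- release_hole (a point): mouth of the round vertical release hole (6.5 mm diameter, no chamfer, 16 mm long guide) in the front deck, 118 mm ahead of the machine's middle and 55 mm to the -y side of it, 37 mm behind the front edge, 41 mm ahead of the lid. The deck is smooth for 20 mm all round. The latch's spring pad (22 x 18 mm) lies under the guide, 35 to 56 mm below the deck: the depth differs from one machine to the next
- lid (a joint): opening angle of the lid (rad), hinged at its rear: 0 shut (up to 0.01 of play), 1.25 fully open. The latch pad resists with about 5 N at first touch, trips after some 4 to 7 mm of press at 8 to 16 N, and meets a hard stop about 2 mm further. Once tripped, the lid's own spring swings it up and back, away from the hole, in about 2 s
- lid_front (a point): middle of the lid's front edge, 77 mm ahead of the machine's middle (lid 208 mm deep, 196 wide, 27 thick, lying on the casing when shut)

How it is judged:
By the outcome, as a careful person would: the job done as asked, in the order asked, and still so for the second after the job is handed in, with the robot touching nothing.
It also fails if it takes over 72 s, if anything falls off the work surface, if the arm or the gripper's body presses on something with over 40 N, if the wrist force passes 120 N, or if a joint passes its speed limit or range.

## Working session

There is one attempt and no reset: what is moved stays moved. The work goes in short steps, Python scripts to look and compute and a tool call to move; the robot and the scene stay as the last step left them, time stands still between calls to the robot, and variables do not carry over. Pictures are saved under pics/ and viewed, at most 10 in all, crops included, and the job is handed in when it is done.

Besides the shell and the picture viewer there is one more tool, called as name([rows], argument=value, ...), one row to a line, values as JSON. carry_out: Moves the arm, as the interface text tells. Its arguments: {"type":"object","properties":{"targets":{"type":"array","items":{"type":"array","items":{"type":"array","items":{"type":"number"}}}},"force":{"type":"number"}},"required":["targets"]}

```bash
mkdir -p pics; ls
python3 - <<'E'
from plant import r
import cv2,pickle,numpy as np
o=r.get_obs();print({k:np.round(v,3) for k,v in o.items()})
d={n:r.get_image(n) for n in("side","top","wrist")}
pickle.dump(d,open('im0.pkl','wb'))
for n in d: print(n,d[n]['fx'],d[n]['cx'],d[n]['R'].round(3).tolist(),d[n]['t'])
cv2.imwrite('pics/top0.png',d['top']['img']);cv2.imwrite('pics/side0.png',d['side']['img'])
E
```

```text
pics
{'t': np.float64(0.0), 'joint_positions': array([ 1.175,  0.3  ,  1.522, -0.   ,  1.321, -0.067]), 'joint_velocities': array([ 0.   ,  0.001, -0.001,  0.002, -0.003, -0.001]), 'tau': array([ 1.0000e-03, -5.3181e+01, -3.5274e+01,  7.1000e-02,  2.4000e-02,
       -0.0000e+00]), 'tcp_pos': array([0.178, 0.52 , 0.205]), 'eef_rot': array([-0.   ,  0.164,  0.987, -0.001]), 'force': array([ 0.062, -0.16 , -0.444]), 'wrist_torque': array([ 0.002,  0.01 , -0.02 ]), 'gripper_force': np.float64(0.0), 'finger_gap': np.float64(0.094)}
side 513.6547383453583 318.8139609233574 [[0.957, -0.29, -0.02], [-0.155, -0.453, -0.878], [0.245, 0.843, -0.478]] [-0.59986528  0.22147091  1.08261609]
top 531.9231916429259 309.39864518700864 [[-0.028, -1.0, 0.004], [-0.994, 0.027, -0.107], [0.107, -0.007, -0.994]] [-0.00775872  0.62602977  1.37280848]
wrist 406.5805330666351 319.7146747515793 [[0.323, 0.946, -0.001], [0.92, -0.314, 0.236], [0.223, -0.078, -0.972]] [-0.54906263 -0.02423707  0.39037497]
```

View pics/top0.png

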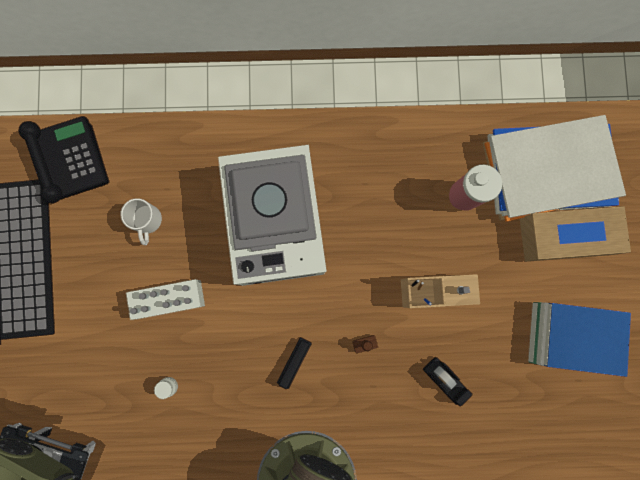

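View pics/side0.png

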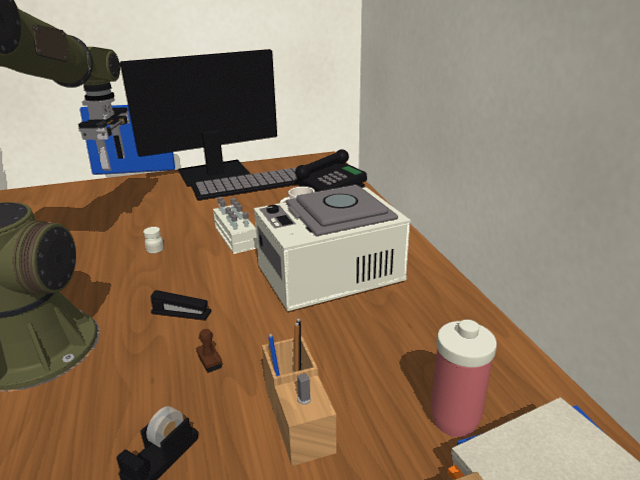

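Top view: the release hole is at about (301,260) on the deck and the pin handle at about (463,290) on the stand, with the pen box to its left (+y). The side view shows the pin upright at (304,388).

```bash
cat > h.py <<'E'
import numpy as np,cv2,pickle
def onplane(c,u,v,z):
    d=c['R'].T@np.array([(u-c['cx'])/c['fx'],(v-c['cy'])/c['fy'],1]);o=-c['R'].T@c['t']
    return o+d*(z-o[2])/d[2]
def proj(c,X):
    p=c['R']@X+c['t'];return c['fx']*p[0]/p[2]+c['cx'],c['fy']*p[1]/p[2]+c['cy']
def cloud(c):
    v,u=np.mgrid[:480,:640];z=c['depth']
    P=np.stack([(u-c['cx'])/c['fx']*z,(v-c['cy'])/c['fy']*z,z],-1)
    return (P-c['t'])@c['R']
E
python3 - <<'E'
from h import *
d=pickle.load(open('im0.pkl','rb'));c=d['top']
print('hole',onplane(c,301,260,.175),'pin',onplane(c,463,290,.136))
W=cloud(c);z=W[...,2]
def rect(m,n):
    P=W[m][:,:2].astype(np.float32)*1000;rr=cv2.minAreaRect(P);print(n,len(P),rr, z[m].mean())
reg=np.zeros(z.shape,bool);reg[140:295,210:335]=1
print('centrifuge');rect(reg&(z>.16)&(z<.3),'all')
reg[:]=0;reg[265:315,395:490]=1
rect(reg&(z>.075)&(z<.12),'stand');rect(reg&(z>.12)&(np.arange(640)>450),'handle')
W2=cloud(d['side']);m=np.zeros(z.shape,bool);m[370:402,295:315]=1
m&=(W2[...,2]>.1)&(W2[...,2]<.15);rect2=W2[m];print(rect2.mean(0),rect2.min(0),rect2.max(0))
a=cv2.resize(c['img'][225:295,215:335],None,fx=6,fy=6,interpolation=2)[:420]
b=cv2.resize(c['img'][265:315,395:490],None,fx=7.5,fy=7.5,interpolation=2)[:,:720]
b=b[:180*2]
cv2.imwrite('pics/z1.png',np.vstack([cv2.resize(a,(400,233)),cv2.resize(b,(400,210))]).repeat(1,0))
E
```

```text
hole [ 0.55985959 -0.00255002  0.175     ] pin [ 0.4788443  -0.39353212  0.136     ]
centrifuge
all 11788 ((674.9024658203125, 65.7759780883789), (311.9653015136719, 220.843017578125), 6.296416759490967) 0.18888121850756123
stand 1373 ((478.5934753417969, -356.8619384765625), (74.92446899414062, 181.7657470703125), 1.5071817636489868) 0.09069480005708963
handle 58 ((473.3285827636719, -211.9420928955078), (16.559242248535156, 394.11614990234375), 1.9786370992660522) 0.2449756125512808
[ 0.48220261 -0.39956883  0.11881587] [ 0.47255231 -0.41253269  0.10003565] [ 0.51206149 -0.35121892  0.13764242]
```

```bash
cat >> h.py <<'E'
from scipy.spatial.transform import Rotation as Ro
def tool():
    from plant import r
    o=r.get_obs();q=o['eef_rot'];return o,Ro.from_quat(np.r_[q[1:],q[0]])
def delta(target,yaw=None,p=None):
    "cm shift in tool axes to a vertical TCP pose (from p or the measured one); then the rotation vector (deg) after it"
    o,R=tool();p=o['tcp_pos'] if p is None else p
    y=R.apply([0,1,0]);print('yaw now',np.degrees(np.arctan2(y[1],y[0])).round(2),'tcp',o['tcp_pos'].round(4),'t',round(float(o['t']),2))
    print('shift cm',(R.inv().apply(np.array(target)-p)*100).round(2))
    if yaw is not None:
        a=np.radians(yaw);y=np.array([np.cos(a),np.sin(a),0]);z=np.array([0,0,-1.]);x=np.cross(y,z)
        print('turn',np.degrees((R.inv()*Ro.from_matrix(np.c_[x,y,z])).as_rotvec()).round(2))
E
python3 - <<'E'
from h import *
delta([.42,.05,.26]);delta([.48,-.4,.26],1.5);delta([.48,-.4,.26],p=np.array([.42,.05,.26]))
E
```

```text
yaw now 71.16 tcp [0.1775 0.5203 0.205 ] t 0.15
shift cm [-38.14 -36.69  -5.47]
yaw now 71.16 tcp [0.1775 0.5203 0.205 ] t 0.15
shift cm [-58.35 -77.34  -5.43]
turn [-4.000e-02  3.000e-02  6.966e+01]
yaw now 71.16 tcp [0.1775 0.5203 0.205 ] t 0.15
shift cm [-2.021e+01 -4.065e+01  3.000e-02]
```

carry_out([
  [[1, -2.72, -2.62, -0.39, 0, 0, 0], [1, -2.72, -2.62, -0.39, 0, 0, 0], [1, -2.72, -2.62, -0.39, 0, 0, 0], [1, -2.72, -2.62, -0.39, 0, 0, 0], [1, -2.72, -2.62, -0.39, 0, 0, 0], [1, -2.72, -2.62, -0.39, 0, 0, 0], [1, -2.72, -2.62, -0.39, 0, 0, 0], [1, -2.72, -2.62, -0.39, 0, 0, 0], [1, -2.72, -2.62, -0.39, 0, 0, 0], [1, -2.72, -2.62, -0.39, 0, 0, 0], [1, -2.72, -2.62, -0.39, 0, 0, 0], [1, -2.72, -2.62, -0.39, 0, 0, 0], [1, -2.72, -2.62, -0.39, 0, 0, 0], [1, -2.72, -2.62, -0.39, 0, 0, 0]],
])

```text
t: 1.32
tcp_pos: [0.4199, 0.0485, 0.2603]
eef_rot: [0.0, 0.164, 0.987, 0.0]
force: [0.1, 0.7, -0.1]
finger_gap: 0.0936
gripper_force: 0.0
```

carry_out([
  [[1, -1.68, -3.39, 0, 0, 0, 0], [1, -1.68, -3.39, 0, 0, 0, 0], [1, -1.68, -3.39, 0, 0, 0, 0], [1, -1.68, -3.39, 0, 0, 0, 0], [1, -1.68, -3.39, 0, 0, 0, 0], [1, -1.68, -3.39, 0, 0, 0, 0], [1, -1.68, -3.39, 0, 0, 0, 0], [1, -1.68, -3.39, 0, 0, 0, 0], [1, -1.68, -3.39, 0, 0, 0, 0], [1, -1.68, -3.39, 0, 0, 0, 0], [1, -1.68, -3.39, 0, 0, 0, 0], [1, -1.68, -3.39, 0, 0, 0, 0], [1, 0, 0, 0, 0, 0, 7], [1, 0, 0, 0, 0, 0, 7], [1, 0, 0, 0, 0, 0, 7], [1, 0, 0, 0, 0, 0, 7], [1, 0, 0, 0, 0, 0, 7], [1, 0, 0, 0, 0, 0, 7], [1, 0, 0, 0, 0, 0, 7], [1, 0, 0, 0, 0, 0, 7]],
])

```text
t: 2.98
tcp_pos: [0.4789, -0.3996, 0.2597]
eef_rot: [-0.0, 0.61, 0.792, 0.0]
force: [0.6, -0.2, -0.1]
finger_gap: 0.0944
gripper_force: 0.0
```

carry_out([
  [[0.5, 0, 0, 0, 0, 0, 7], [0.5, 0, 0, 0, 0, 0, 6.7], [0.5, 0, 0, 0, 0, 0, 0], [0.5, 0, 0, 0, 0, 0, 0]],
])

```text
t: 3.32
tcp_pos: [0.479, -0.3996, 0.2598]
eef_rot: [-0.0, 0.697, 0.717, -0.0]
force: [-0.1, -0.9, -0.6]
finger_gap: 0.0708
gripper_force: 0.0
```

Run:
```python
from h import *
from plant import r
delta([.48,-.4,.26],1.5)
c=r.get_image('wrist');pickle.dump(c,open('w1.pkl','wb'));cv2.imwrite('pics/w1.png',c['img'])
W=cloud(c);z=W[...,2];print('expected pix',proj(c,np.array([.48,-.4,.136])))
m=(z>.125)&(z<.15)&(np.hypot(W[...,0]-.48,W[...,1]+.4)<.022)
P=W[m];print(len(P),P.mean(0),cv2.minAreaRect(P[:,:2].astype(np.float32)*1000))
m=(z>.08)&(z<.096);P=W[m];print(len(P),P.mean(0),cv2.minAreaRect(P[:,:2].astype(np.float32)*1000))
```

```text
yaw now 1.68 tcp [ 0.479  -0.3996  0.2598] t 3.32
shift cm [-0.04  0.1  -0.02]
turn [-0.02 -0.02  0.18]
expected pix (np.float64(321.6986731684596), np.float64(233.43844122591995))
462 [ 0.48134159 -0.40105522  0.13520464] ((481.4502868652344, -402.2121887207031), (15.934558868408203, 16.569259643554688), 7.5346174240112305)
14677 [ 0.49061073 -0.46035857  0.08640574] ((501.47918701171875, -460.9990234375), (492.5131530761719, 385.0982360839844), 5.66768741607666)
```

View pics/w1.png

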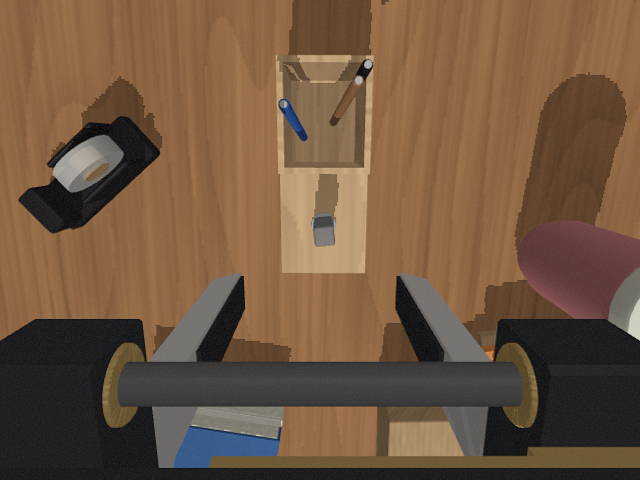

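The wrist view shows the handle at (323,228) on the block's centre, upright, with flats turned about 7° and the pens clear above (+y). The measured position (0.481, −0.4015) and top height 0.135 agree with the given sizes.

carry_out([
  [[0.5, -0.2, 0.24, 0, 0, 0, 0], [0.5, 0, 0, 0, 0, 0, -5], [0.5, 0, 0, 3.2, 0, 0, 0], [0.5, 0, 0, 3.2, 0, 0, 0], [0.5, 0, 0, 3.2, 0, 0, 0], [0.5, 0, 0, 3.2, 0, 0, 0], [0.5, 0, 0, 2.0, 0, 0, 0], [0.5, 0, 0, 1.0, 0, 0, 0], [0.5, 0, 0, 0.5, 0, 0, 0], [0.5, 0, 0, 0, 0, 0, 0], [0.5, 0, 0, 0, 0, 0, 0]],
], force=20)

```text
t: 4.28
tcp_pos: [0.482, -0.4021, 0.0984]
eef_rot: [0.001, 0.666, 0.746, -0.0]
force: [0.2, 0.1, 1.1]
finger_gap: 0.0473
gripper_force: 0.0
```

carry_out([
  [[0, 0, 0, 0, 0, 0, 0], [0, 0, 0, 0, 0, 0, 0], [0, 0, 0, 0, 0, 0, 0], [0, 0, 0, 0, 0, 0, 0], [0, 0, 0, 0, 0, 0, 0], [0, 0, 0, 0, 0, 0, 0], [0, 0, 0, 0, 0, 0, 0], [0, 0, 0, 0, 0, 0, 0], [0, 0, 0, 0, 0, 0, 0]],
], force=20)

```text
t: 5.03
tcp_pos: [0.4815, -0.4017, 0.0973]
eef_rot: [0.0, 0.666, 0.746, -0.0]
force: [-1.4, 0.1, 3.0]
finger_gap: 0.0161
gripper_force: 20.0
```

carry_out([
  [[0, 0, 0, -1, 0, 0, 0], [0, 0, 0, -2, 0, 0, 0], [0, 0, 0, -2.5, 0, 0, 0], [0, 0, 0, -2.5, 0, 0, 0], [0, 0, 0, -2.5, 0, 0, 0], [0, 0, 0, -3, 0, 0, 0], [0, 0, 0, -3, 0, 0, 0], [0, 0, 0, -2, 0, 0, 0], [0, 0, 0, -1, 0, 0, 0], [0, 0, 0, 0, 0, 0, 0]],
], force=40)

```text
t: 5.87
tcp_pos: [0.4817, -0.4019, 0.2944]
eef_rot: [0.002, 0.666, 0.746, -0.0]
force: [-0.2, 0.1, -0.1]
finger_gap: 0.016
gripper_force: 40.0
```

Run:
```python
from h import *
delta([.555,-.002,.295],96.3)
```

```text
yaw now 6.46 tcp [ 0.4817 -0.4019  0.2944] t 5.87
shift cm [38.91 11.78 -0.13]
turn [-2.000e-02  2.200e-01 -8.984e+01]
```

carry_out([
  [[0, 3.54, 1.07, 0, 0, 0, 0], [0, 3.54, 1.07, 0, 0, 0, 0], [0, 3.54, 1.07, 0, 0, 0, 0], [0, 3.54, 1.07, 0, 0, 0, 0], [0, 3.54, 1.07, 0, 0, 0, 0], [0, 3.54, 1.07, 0, 0, 0, 0], [0, 3.54, 1.07, 0, 0, 0, 0], [0, 3.54, 1.07, 0, 0, 0, 0], [0, 3.54, 1.07, 0, 0, 0, 0], [0, 3.54, 1.07, 0, 0, 0, 0], [0, 3.54, 1.07, 0, 0, 0, 0]],
])

```text
t: 6.78
tcp_pos: [0.5541, 0.0004, 0.2903]
eef_rot: [-0.001, 0.666, 0.746, -0.001]
force: [1.1, -0.2, -0.1]
finger_gap: 0.0155
gripper_force: 40.0
```

carry_out([
  [[0, 0, 0, 0, 0, 0, -7], [0, 0, 0, 0, 0, 0, -7], [0, 0, 0, 0, 0, 0, -7], [0, 0, 0, 0, 0, 0, -7], [0, 0, 0, 0, 0, 0, -7], [0, 0, 0, 0, 0, 0, -7], [0, 0, 0, 0, 0, 0, -7], [0, 0, 0, 0, 0, 0, -7], [0, 0, 0, 0, 0, 0, -7], [0, 0, 0, 0, 0, 0, -7], [0, 0, 0, 0, 0, 0, -7], [0, 0, 0, 0, 0, 0, -7], [0, 0, 0, 0, 0, 0, -5.8], [0, 0, 0, 0, 0, 0, 0], [0, 0, 0, 0, 0, 0, 0]],
])

```text
t: 8.03
tcp_pos: [0.5543, -0.0015, 0.2908]
eef_rot: [-0.001, -0.053, 0.999, 0.0]
force: [-0.3, 0.0, -0.1]
finger_gap: 0.0159
gripper_force: 40.0
```

Run:
```python
from h import *
from plant import r
delta([.56,-.002,.275],96.3)
c=r.get_image('wrist');t=r.get_image('top');s=r.get_image('side');pickle.dump((c,t,s),open('w2.pkl','wb'))
o,R=tool()
tip=o['tcp_pos']+R.apply([0,0,.0853]);print('tip',tip,'pix w',proj(c,tip),'hole pix w',proj(c,np.array([.5637,-.0018,.175])), 'top',proj(t,tip),'side',proj(s,tip))
cv2.imwrite('pics/w2.png',c['img'])
```

```text
yaw now 96.07 tcp [ 0.5543 -0.0015  0.2908] t 8.03
shift cm [-0.57 -0.11  1.58]
turn [ 0.02 -0.11 -0.23]
tip [ 0.55438172 -0.00145021  0.20620872] pix w (np.float64(320.1085066933529), np.float64(247.21852293126585)) hole pix w (np.float64(318.2634792110446), np.float64(248.71565829463933)) top (np.float64(300.4302706297112), np.float64(261.47288213582846)) side (np.float64(285.25960844196504), np.float64(220.62832724824128))
```

View pics/w2.png

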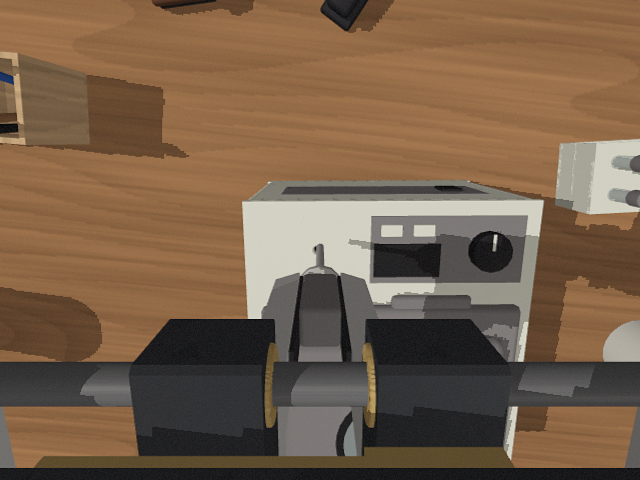

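The wrist view shows the rod tip at about (320,247), where it was predicted. A dark dot, probably the hole, lies just left of it at about (315,249). I'll zoom in.

Run:
```python
from h import *
c,t,s=pickle.load(open('w2.pkl','rb'))
a=cv2.resize(c['img'][230:270,295:345],(500,400),interpolation=0)
b=cv2.resize(s['img'][190:230,255:305],(500,400),interpolation=0)
cv2.imwrite('pics/z2.png',cv2.resize(np.hstack([a,b]),(800,320)))
# hole expected from wider geometry: side camera
print('side hole expect',proj(s,np.array([.5637,-.0018,.175])))
```

```text
side hole expect (np.float64(290.1209467423511), np.float64(232.74767669328048))
```

View pics/z2.png

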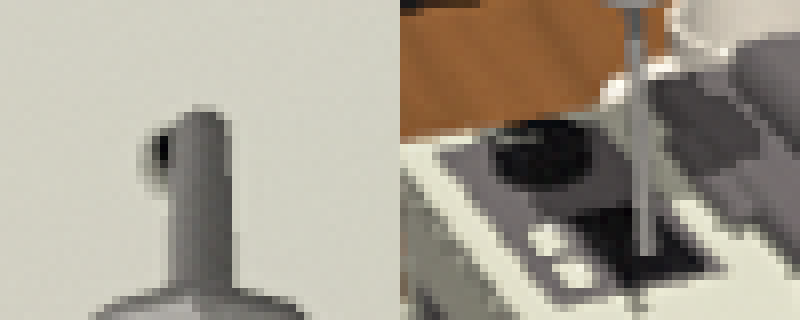

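The hole's visible part gives a centre near (316.7,249.7), and the tip is at (320,247), matching the prediction. I'll shift the rod aside and lower it for an unobstructed look.

carry_out([
  [[0, 0, 0.6, 1.2, 0, 0, 0], [0, 0, 0.6, 1.2, 0, 0, 0], [0, 0, 0, 0, 0, 0, 0], [0, 0, 0, 0, 0, 0, 0], [0, 0, 0, 0, 0, 0, 0]],
])

```text
t: 8.6
tcp_pos: [0.5535, 0.0102, 0.2687]
eef_rot: [0.0, -0.054, 0.999, -0.0]
force: [0.2, -0.4, -0.2]
finger_gap: 0.016
gripper_force: 40.0
```

Run:
```python
from h import *
from plant import r
c=r.get_image('wrist');pickle.dump(c,open('w3.pkl','wb'))
o,R=tool();tip=o['tcp_pos']+R.apply([0,0,.0853]);print('tip',tip.round(4),'pix',proj(c,tip))
u0,v0=map(round,proj(c,np.array([.5625,-.003,.175])))
g=cv2.cvtColor(c['img'],6)[v0-14:v0+15,u0-16:u0+12].astype(float)
bg=np.median(g);w=np.clip(bg-g-15,0,None)
n,l,st,ce=cv2.connectedComponentsWithStats((w>0).astype(np.uint8));print(st.tolist(),ce.round(2).tolist(),(u0-16,v0-14))
for k in range(1,n):
    m=l==k;vv,uu=np.nonzero(m)
    e=[(uu*w[m]).sum()/w[m].sum(),(vv*w[m]).sum()/w[m].sum()]
    for name,x in(('w',e),('bbox',(st[k,0]+(st[k,2]-1)/2,st[k,1]+(st[k,3]-1)/2))):print(k,name,onplane(c,x[0]+u0-16,x[1]+v0-14,.175).round(4))
W=cloud(c);print('deck z',np.median(W[v0-8:v0+8,u0-30:u0-15,2]))
cv2.imwrite('pics/z3.png',cv2.resize(c['img'][v0-30:v0+30,u0-40:u0+40],(640,480),interpolation=0))
```

```text
tip [0.5536 0.0102 0.1835] pix (np.float64(320.06172154981385), np.float64(246.7122422712622))
[[0, 0, 28, 29, 706], [22, 10, 2, 1, 2], [11, 12, 11, 11, 94], [23, 22, 1, 2, 2], [23, 27, 5, 2, 8]] [[13.01, 13.45], [22.5, 10.0], [15.76, 16.84], [23.0, 22.5], [25.38, 27.62]] (284, 240)
1 w [0.5592 0.0014 0.175 ]
1 bbox [0.5592 0.0013 0.175 ]
2 w [ 0.5639 -0.0025  0.175 ]
2 bbox [ 0.5647 -0.0027  0.175 ]
3 w [0.568  0.0026 0.175 ]
3 bbox [0.5682 0.0026 0.175 ]
4 w [0.5717 0.005  0.175 ]
4 bbox [0.5717 0.0043 0.175 ]
deck z 0.17502237394571374
```

View pics/z3.png

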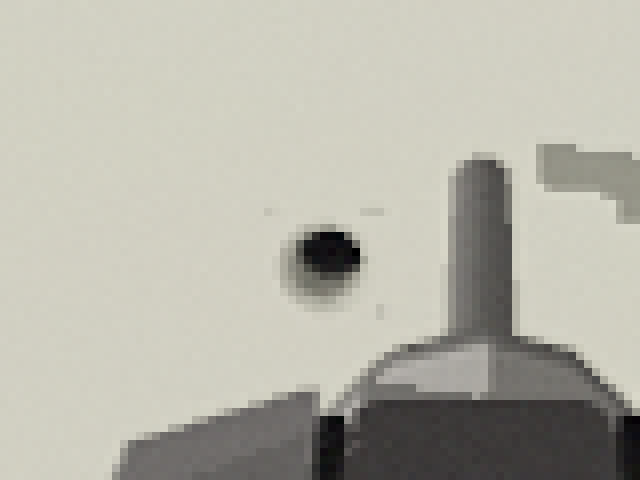

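The hole is clear at crop pixel (321,267), and its position (0.5646, −0.0027, 0.175) agrees with the body geometry to 1.5 mm. The tip is where predicted.

carry_out([
  [[0, -0.48, -0.7, 0, 0, 0, 0], [0, -0.47, -0.69, 0, 0, 0, 0], [0, 0, 0, 0, 0, 0, 0], [0, 0, 0, 0, 0, 0, 0], [0, 0, 0, 0, 0, 0, 0], [0, 0, 0, 0, 0, 0, 0]],
])

```text
t: 9.15
tcp_pos: [0.5642, -0.0023, 0.268]
eef_rot: [-0.0, -0.055, 0.999, 0.0]
force: [0.1, 0.8, -0.7]
finger_gap: 0.0156
gripper_force: 40.0
```

Run:
```python
from h import *
o,R=tool();tip=o['tcp_pos']+R.apply([0,0,.0853]);print(tip.round(4),R.apply([0,0,1]).round(4),o['force'].round(2))
delta(o['tcp_pos']+np.array([.5645,-.0026,.175])-tip,96.3)
```

```text
[ 0.5642 -0.0023  0.1827] [-1.e-04  0.e+00 -1.e+00] [ 0.12  0.79 -0.7 ]
yaw now 96.26 tcp [ 0.5642 -0.0023  0.268 ] t 9.15
shift cm [-0.03 -0.03  0.77]
turn [ 0.   -0.01 -0.04]
```

carry_out([
  [[0, -0.03, -0.03, 0.3, 0, 0, 0], [0, 0, 0, 0.2, 0, 0, 0], [0, 0, 0, 0.1, 0, 0, 0], [0, 0, 0, 0.1, 0, 0, 0], [0, 0, 0, 0.1, 0, 0, 0], [0, 0, 0, 0.1, 0, 0, 0], [0, 0, 0, 0, 0, 0, 0], [0, 0, 0, 0, 0, 0, 0]],
])

```text
t: 9.82
tcp_pos: [0.5646, -0.0026, 0.2591]
eef_rot: [0.0, -0.055, 0.999, -0.0]
force: [-0.2, -0.0, -0.6]
finger_gap: 0.016
gripper_force: 40.0
```

carry_out([
  [[0, 0, 0, 0.1, 0, 0, 0], [0, 0, 0, 0.1, 0, 0, 0], [0, 0, 0, 0.1, 0, 0, 0], [0, 0, 0, 0, 0, 0, 0]],
])

```text
t: 10.15
tcp_pos: [0.5645, -0.0026, 0.2558]
eef_rot: [-0.0, -0.055, 0.999, 0.0]
force: [-0.3, 1.1, -1.4]
finger_gap: 0.0158
gripper_force: 40.0
```

carry_out([
  [[0, 0, 0, 0.25, 0, 0, 0], [0, 0, 0, 0.25, 0, 0, 0], [0, 0, 0, 0.25, 0, 0, 0], [0, 0, 0, 0.25, 0, 0, 0], [0, 0, 0, 0, 0, 0, 0]],
])

```text
t: 10.57
tcp_pos: [0.5644, -0.0026, 0.2453]
eef_rot: [-0.0, -0.055, 0.999, 0.0]
force: [-0.2, 0.3, -1.0]
finger_gap: 0.016
gripper_force: 40.0
```

carry_out([
  [[0, 0, 0, 0.25, 0, 0, 0], [0, 0, 0, 0.25, 0, 0, 0], [0, 0, 0, 0.25, 0, 0, 0], [0, 0, 0, 0.25, 0, 0, 0], [0, 0, 0, 0.25, 0, 0, 0], [0, 0, 0, 0.25, 0, 0, 0], [0, 0, 0, 0.2, 0, 0, 0], [0, 0, 0, 0, 0, 0, 0]],
])

```text
t: 11.23
tcp_pos: [0.5644, -0.0026, 0.2286]
eef_rot: [-0.0, -0.055, 0.999, 0.0]
force: [-0.2, -0.6, -0.3]
finger_gap: 0.016
gripper_force: 40.0
```

carry_out([
  [[0, 0, 0, 0.1, 0, 0, 0], [0, 0, 0, 0.1, 0, 0, 0], [0, 0, 0, 0.1, 0, 0, 0], [0, 0, 0, 0.1, 0, 0, 0], [0, 0, 0, 0, 0, 0, 0]],
])

```text
t: 11.65
tcp_pos: [0.5645, -0.0025, 0.2249]
eef_rot: [-0.0, -0.055, 0.999, 0.0]
force: [0.2, 1.3, -0.8]
finger_gap: 0.0157
gripper_force: 40.0
```

carry_out([
  [[0, 0, 0, 0.1, 0, 0, 0], [0, 0, 0, 0.1, 0, 0, 0], [0, 0, 0, 0.1, 0, 0, 0], [0, 0, 0, 0, 0, 0, 0]],
])

```text
t: 11.98
tcp_pos: [0.5645, -0.0026, 0.2218]
eef_rot: [-0.0, -0.055, 0.999, -0.0]
force: [-0.8, 0.1, -0.6]
finger_gap: 0.0161
gripper_force: 40.0
```

carry_out([
  [[0, 0, 0, 0.1, 0, 0, 0], [0, 0, 0, 0.1, 0, 0, 0], [0, 0, 0, 0.1, 0, 0, 0], [0, 0, 0, 0, 0, 0, 0]],
])

```text
t: 12.32
tcp_pos: [0.5645, -0.0026, 0.2188]
eef_rot: [-0.0, -0.055, 0.999, 0.0]
force: [-0.6, -0.5, -0.6]
finger_gap: 0.0157
gripper_force: 40.0
```

carry_out([
  [[0, 0, 0, 0.1, 0, 0, 0], [0, 0, 0, 0.1, 0, 0, 0], [0, 0, 0, 0, 0, 0, 0]],
])

```text
t: 12.57
tcp_pos: [0.5645, -0.0026, 0.2168]
eef_rot: [-0.0, -0.055, 0.999, 0.0]
force: [0.1, 0.3, 0.2]
finger_gap: 0.0156
gripper_force: 40.0
```

carry_out([
  [[0, 0, 0, 0.1, 0, 0, 0], [0, 0, 0, 0.1, 0, 0, 0], [0, 0, 0, 0.1, 0, 0, 0], [0, 0, 0, 0, 0, 0, 0]],
])

```text
t: 12.9
tcp_pos: [0.5646, -0.0026, 0.2144]
eef_rot: [0.0, -0.055, 0.999, -0.0]
force: [-1.5, 0.1, 3.0]
finger_gap: 0.0157
gripper_force: 40.0
```

carry_out([
  [[0, 0, 0, 0.1, 0, 0, 0], [0, 0, 0, 0.1, 0, 0, 0], [0, 0, 0, 0, 0, 0, 0]],
])

```text
t: 13.15
tcp_pos: [0.5644, -0.0026, 0.2126]
eef_rot: [-0.0, -0.055, 0.999, -0.0]
force: [-2.6, -0.2, 7.2]
finger_gap: 0.0156
gripper_force: 40.0
```

carry_out([
  [[0, 0, 0, 0.1, 0, 0, 0], [0, 0, 0, 0, 0, 0, 0]],
])

```text
t: 13.32
tcp_pos: [0.5643, -0.0026, 0.2117]
eef_rot: [-0.0, -0.055, 0.999, -0.0]
force: [-4.7, -0.4, 7.6]
finger_gap: 0.0156
gripper_force: 40.0
```

carry_out([
  [[0, 0, 0, 0.1, 0, 0, 0], [0, 0, 0, 0, 0, 0, 0]],
])

```text
t: 13.48
tcp_pos: [0.5643, -0.0026, 0.2109]
eef_rot: [-0.0, -0.055, 0.999, -0.0]
force: [-4.7, 0.3, 9.4]
finger_gap: 0.0158
gripper_force: 40.0
```

carry_out([
  [[0, 0.04, 0, 0.1, 0, 0, 0], [0, 0, 0, 0, 0, 0, 0]],
])

```text
t: 13.65
tcp_pos: [0.5641, -0.0026, 0.2103]
eef_rot: [0.0, -0.055, 0.999, -0.0]
force: [-4.7, 0.3, 11.7]
finger_gap: 0.0157
gripper_force: 40.0
```

```bash
cat > lid.py <<'E'
from h import *
from plant import r
o,R=tool();t=r.get_image('top');W=cloud(t);a=W[150:240,228:312,2]
print('t',o['t'],'F',o['force'].round(2),'tcp',o['tcp_pos'].round(4),'lid z: 50,90,99 pct',np.percentile(a,[50,90,99]).round(3))
E
python3 lid.py
```

```text
t 13.65 F [-4.72  0.29 11.65] tcp [ 0.5641 -0.0026  0.2103] lid z: 50,90,99 pct [0.202 0.209 0.516]
```

carry_out([
  [[0, 0.03, 0, 0.1, 0, 0, 0], [0, 0, 0, 0, 0, 0, 0]],
])

```text
t: 13.87
tcp_pos: [0.5641, -0.0026, 0.2097]
eef_rot: [0.001, -0.055, 0.999, -0.0]
force: [-3.4, 0.4, 13.9]
finger_gap: 0.0154
gripper_force: 40.0
```

```bash
python3 lid.py
```

```text
t 13.8667 F [-3.38  0.36 13.95] tcp [ 0.5641 -0.0026  0.2097] lid z: 50,90,99 pct [0.202 0.209 0.516]
```

carry_out([
  [[0, 0.02, 0, 0.07, 0, 0, 0], [0, 0, 0, 0, 0, 0, 0]],
])

```text
t: 14.08
tcp_pos: [0.5641, -0.0025, 0.2093]
eef_rot: [0.001, -0.055, 0.999, -0.0]
force: [-2.8, 1.2, 16.4]
finger_gap: 0.0159
gripper_force: 40.0
```

```bash
python3 lid.py
```

```text
t 14.0833 F [-2.79  1.16 16.42] tcp [ 0.5641 -0.0025  0.2093] lid z: 50,90,99 pct [0.203 0.209 0.515]
```

carry_out([
  [[0, 0, 0, 0, 0, 0, 0], [0, 0, 0, 0, 0, 0, 0], [0, 0, 0, 0, 0, 0, 0]],
])

```text
t: 14.38
tcp_pos: [0.5641, -0.0025, 0.2093]
eef_rot: [0.001, -0.055, 0.999, -0.0]
force: [-3.1, 1.9, 16.6]
finger_gap: 0.0158
gripper_force: 40.0
```

```bash
python3 lid.py
```

```text
t 14.3833 F [-3.15  1.86 16.63] tcp [ 0.5641 -0.0025  0.2093] lid z: 50,90,99 pct [0.202 0.209 0.515]
```

carry_out([
  [[0, 0, 0, 0.06, 0, 0, 0], [0, 0, 0, 0, 0, 0, 0], [0, 0, 0, 0, 0, 0, 0]],
])

```text
t: 14.68
tcp_pos: [0.5642, -0.0025, 0.2089]
eef_rot: [0.002, -0.055, 0.999, -0.0]
force: [-2.8, 1.8, 17.2]
finger_gap: 0.0158
gripper_force: 40.0
```

```bash
python3 lid.py
```

```text
t 14.6833 F [-2.8   1.82 17.23] tcp [ 0.5642 -0.0025  0.2089] lid z: 50,90,99 pct [0.203 0.209 0.515]
```

carry_out([
  [[0, 0, 0, 0.06, 0, 0, 0], [0, 0, 0, 0, 0, 0, 0], [0, 0, 0, 0, 0, 0, 0]],
])

```text
t: 14.98
tcp_pos: [0.5643, -0.0027, 0.2076]
eef_rot: [0.001, -0.055, 0.999, -0.0]
force: [-1.0, -0.2, 10.5]
finger_gap: 0.0161
gripper_force: 40.0
```

```bash
python3 lid.py
```

```text
t 14.9833 F [-1.   -0.18 10.53] tcp [ 0.5643 -0.0027  0.2076] lid z: 50,90,99 pct [0.235 0.258 0.513]
```

Tripped: the force dropped and the lid is rising. I'll draw the pin out.

carry_out([
  [[0, 0, 0, -0.3, 0, 0, 0], [0, 0, 0, -0.4, 0, 0, 0], [0, 0, 0, -0.5, 0, 0, 0], [0, 0, 0, -0.5, 0, 0, 0], [0, 0, 0, -0.5, 0, 0, 0], [0, 0, 0, -0.5, 0, 0, 0], [0, 0, 0, -0.5, 0, 0, 0], [0, 0, 0, -0.5, 0, 0, 0], [0, 0, 0, -0.5, 0, 0, 0], [0, 0, 0, -0.5, 0, 0, 0], [0, 0, 0, -0.5, 0, 0, 0], [0, 0, 0, -0.6, 0, 0, 0], [0, 0, 0, -0.7, 0, 0, 0], [0, 0, 0, -0.8, 0, 0, 0], [0, 0, 0, -0.8, 0, 0, 0], [0, 0, 0, -0.8, 0, 0, 0], [0, 0, 0, 0, 0, 0, 0], [0, 0, 0, 0, 0, 0, 0], [0, 0, 0, 0, 0, 0, 0]],
])

```text
t: 16.62
tcp_pos: [0.5635, -0.0027, 0.2948]
eef_rot: [-0.0, -0.055, 0.999, 0.0]
force: [0.3, 0.4, -0.2]
finger_gap: 0.0156
gripper_force: 40.0
```

```bash
python3 lid.py
python3 - <<'E'
from h import *
from plant import r
s=r.get_image('side');w=r.get_image('wrist')
o,R=tool();tip=o['tcp_pos']+R.apply([0,0,.0853]);print('tip w',proj(w,tip),'side',proj(s,tip),tip)
cv2.imwrite('pics/s4.png',np.hstack([cv2.resize(s['img'][80:320,160:480],(400,300)),cv2.resize(w['img'][160:340,200:440],(400,300))]))
delta([.4815,-.4017,.305],6.5)
E
```

```text
t 16.6167 F [ 0.29  0.39 -0.19] tcp [ 0.5635 -0.0027  0.2948] lid z: 50,90,99 pct [0.173 0.592 0.604]
tip w (np.float64(320.17551578944045), np.float64(246.62852632739862)) side (np.float64(289.3835480215168), np.float64(218.92806491217863)) [ 0.56348719 -0.0026682   0.20942604]
yaw now 96.26 tcp [ 0.5635 -0.0027  0.2947] t 16.77
shift cm [ 12.51 -38.77  -1.02]
turn [-3.000e-02 -4.000e-02  8.976e+01]
```

View pics/s4.png

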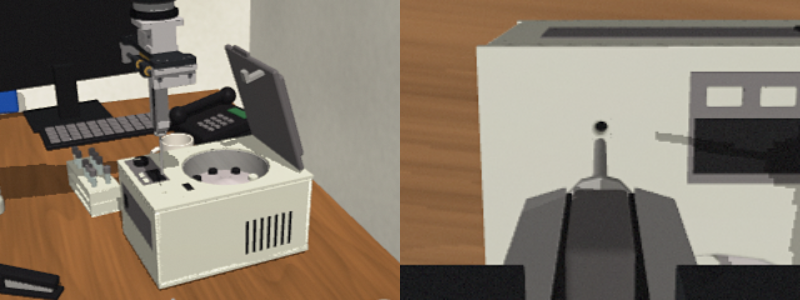

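The lid stands fully open, and the rod is drawn clear of the hole with its tip at wrist v≈243, the same as before pressing, so no slip shows. Now back to the stand.

carry_out([
  [[0, 1.14, -3.52, -0.1, 0, 0, 0], [0, 1.14, -3.52, -0.1, 0, 0, 0], [0, 1.14, -3.52, -0.1, 0, 0, 0], [0, 1.14, -3.52, -0.1, 0, 0, 0], [0, 1.14, -3.52, -0.1, 0, 0, 0], [0, 1.14, -3.52, -0.1, 0, 0, 0], [0, 0, 0, 0, 0, 0, 7], [0, 0, 0, 0, 0, 0, 7], [0, 0, 0, 0, 0, 0, 7], [0, 0, 0, 0, 0, 0, 7], [0, 0, 0, 0, 0, 0, 7], [0, 0, 0, 0, 0, 0, 7], [0, 0, 0, 0, 0, 0, 7], [0, 0, 0, 0, 0, 0, 7], [0, 0, 0, 0, 0, 0, 7], [0, 0, 0, 0, 0, 0, 7], [0, 0, 0, 0, 0, 0, 7], [0, 0, 0, 0, 0, 0, 7], [0, 0, 0, 0, 0, 0, 5.8], [0, 0, 0, 0, 0, 0, 0]],
])

```text
t: 18.43
tcp_pos: [0.5187, -0.22, 0.3009]
eef_rot: [-0.0, 0.668, 0.744, -0.0]
force: [-0.2, -0.1, -0.7]
finger_gap: 0.0158
gripper_force: 40.0
```

Run:
```python
from h import *
delta([.4815,-.4017,.285],6.5)
```

```text
yaw now 6.19 tcp [ 0.5187 -0.22    0.3009] t 18.43
shift cm [-17.66  -5.65   1.58]
turn [-0.02 -0.01 -0.31]
```

carry_out([
  [[0, -3.53, -0.93, 0, 0, 0, 0], [0, -3.53, -0.93, 0, 0, 0, 0], [0, -3.53, -0.93, 0, 0, 0, 0], [0, -3.53, -0.93, 0, 0, 0, 0], [0, -3.54, -0.93, 0, 0, 0, 0], [0, 0, 0, 3, 0, 0, 0], [0, 0, 0, 3, 0, 0, 0], [0, 0, 0, 2.5, 0, 0, 0], [0, 0, 0, 1.5, 0, 0, 0], [0, 0, 0, 0, 0, 0, 0], [0, 0, 0, 0, 0, 0, 0], [0, 0, 0, 0, 0, 0, 0]],
])

```text
t: 19.43
tcp_pos: [0.4928, -0.4011, 0.2027]
eef_rot: [0.001, 0.666, 0.746, -0.0]
force: [0.1, 0.7, 0.2]
finger_gap: 0.0158
gripper_force: 40.0
```

Run:
```python
from h import *
from plant import r
c=r.get_image('wrist')
o,R=tool();tip=o['tcp_pos']+R.apply([0,0,.0853]);print('tip',tip.round(4),'pix',proj(c,tip))
u0,v0=map(round,proj(c,np.array([.4805,-.402,.088])));print(u0,v0)
g=cv2.cvtColor(c['img'],6)[v0-18:v0+18,u0-16:u0+11].astype(float)
w=np.median(g)-g>40
n,l,st,ce=cv2.connectedComponentsWithStats(w.astype(np.uint8))
for k in range(1,n):
    if st[k,4]>15:print(st[k],onplane(c,st[k,0]+(st[k,2]-1)/2+u0-16,st[k,1]+(st[k,3]-1)/2+v0-18,.088).round(4))
cv2.imwrite('pics/z5.png',cv2.resize(c['img'][v0-30:v0+30,u0-40:u0+40],(640,480),interpolation=0))
delta([.4815,-.4017,.19],6.5)
```

```text
tip [ 0.493  -0.4012  0.1175] pix (np.float64(320.4219175892864), np.float64(245.6911927148516))
304 235
[ 12  13  12  12 112] [ 0.482  -0.4024  0.088 ]
yaw now 6.53 tcp [ 0.4928 -0.4011  0.2028] t 19.48
shift cm [ 0.07 -1.13  1.28]
turn [0.09 0.1  0.03]
```

View pics/z5.png

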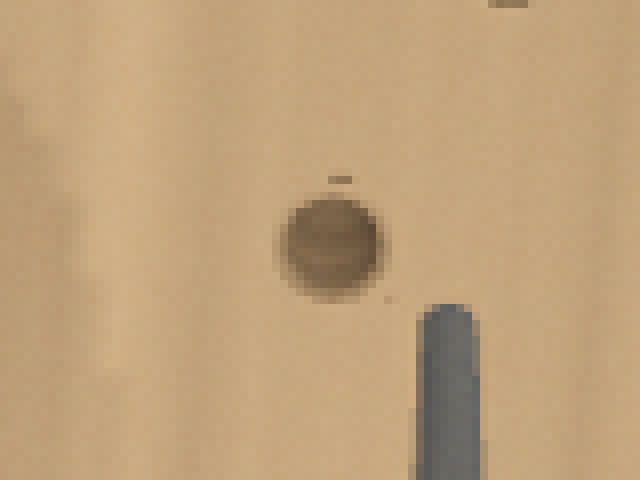

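The socket is clear at crop (332,246), measured at (0.482, −0.4023). Its 9 mm size fits, and the tip is as predicted.

carry_out([
  [[0, 0, -0.55, 0, 0, 0, 0], [0, 0, -0.55, 0, 0, 0, 0], [0, 0, 0, 1, 0, 0, 0], [0, 0, 0, 1, 0, 0, 0], [0, 0, 0, 0.5, 0, 0, 0], [0, 0, 0, 0.3, 0, 0, 0], [0, 0, 0, 0.3, 0, 0, 0], [0, 0, 0, 0.3, 0, 0, 0], [0, 0, 0, 0, 0, 0, 0], [0, 0, 0, 0, 0, 0, 0]],
])

```text
t: 20.32
tcp_pos: [0.4815, -0.402, 0.1671]
eef_rot: [0.0, 0.666, 0.746, -0.0]
force: [0.2, 0.1, -0.2]
finger_gap: 0.0157
gripper_force: 40.0
```

carry_out([
  [[0, 0, 0, 1, 0, 0, 0], [0, 0, 0, 1, 0, 0, 0], [0, 0, 0, 1, 0, 0, 0], [0, 0, 0, 1, 0, 0, 0], [0, 0, 0, 1, 0, 0, 0], [0, 0, 0, 0.8, 0, 0, 0], [0, 0, 0, 0.5, 0, 0, 0], [0, 0, 0, 0.3, 0, 0, 0], [0, 0, 0, 0, 0, 0, 0], [0, 0, 0, 0, 0, 0, 0]],
])

```text
t: 21.15
tcp_pos: [0.4816, -0.4022, 0.1014]
eef_rot: [0.0, 0.666, 0.746, -0.0]
force: [-0.0, -0.1, -0.3]
finger_gap: 0.0157
gripper_force: 40.0
```

carry_out([
  [[0, 0, 0, 0.1, 0, 0, 0], [0, 0, 0, 0.1, 0, 0, 0], [0, 0, 0, 0.1, 0, 0, 0], [0, 0, 0, 0, 0, 0, 0]],
])

```text
t: 21.48
tcp_pos: [0.4814, -0.402, 0.0981]
eef_rot: [0.0, 0.666, 0.746, -0.0]
force: [0.6, -0.4, -0.8]
finger_gap: 0.0159
gripper_force: 40.0
```

carry_out([
  [[0, 0, 0, 0.1, 0, 0, 0], [0, 0, 0, 0, 0, 0, 0], [0, 0, 0, 0, 0, 0, 0]],
])

```text
t: 21.73
tcp_pos: [0.4815, -0.4021, 0.0973]
eef_rot: [0.0, 0.666, 0.746, 0.0]
force: [-0.1, -0.1, 1.3]
finger_gap: 0.0159
gripper_force: 40.0
```

carry_out([
  [[0, 0, 0, 0.05, 0, 0, 0], [0, 0, 0, 0, 0, 0, 0]],
])

```text
t: 21.9
tcp_pos: [0.4815, -0.4021, 0.0973]
eef_rot: [0.0, 0.666, 0.746, -0.0]
force: [-1.8, 1.6, 5.0]
finger_gap: 0.0155
gripper_force: 40.0
```

Seated. I'll open partly, let it settle, then go straight up.

carry_out([
  [[0.35, 0, 0, 0, 0, 0, 0], [0.35, 0, 0, 0, 0, 0, 0], [0.35, 0, 0, 0, 0, 0, 0], [0.35, 0, 0, 0, 0, 0, 0], [0.35, 0, 0, 0, 0, 0, 0], [0.35, 0, 0, 0, 0, 0, 0], [0.35, 0, 0, -1, 0, 0, 0], [0.35, 0, 0, -2, 0, 0, 0], [0.35, 0, 0, -2, 0, 0, 0], [0.35, 0, 0, -3, 0, 0, 0], [0.35, 0, 0, -3, 0, 0, 0], [0.35, 0, 0, -3, 0, 0, 0], [0.35, 0, 0, -2, 0, 0, 0], [0.35, 0, 0, 0, 0, 0, 0], [0.35, 0, 0, 0, 0, 0, 0], [0.35, 0, 0, 0, 0, 0, 0]],
])

```text
t: 23.23
tcp_pos: [0.4812, -0.4018, 0.2559]
eef_rot: [-0.001, 0.666, 0.746, 0.0]
force: [0.1, -0.3, -1.1]
finger_gap: 0.0326
gripper_force: 0.0
```

```bash
python3 lid.py
python3 - <<'E'
from h import *
from plant import r
s=r.get_image('side');w=r.get_image('wrist')
W=cloud(w);m=(W[...,2]>.12)&(W[...,2]<.15)&(np.hypot(W[...,0]-.482,W[...,1]+.402)<.025)
P=W[m];print(len(P),np.median(P,0),P[:,2].max(),cv2.minAreaRect(P[:,:2].astype(np.float32)*1000))
cv2.imwrite('pics/s6.png',np.hstack([cv2.resize(s['img'][80:480,160:480],(400,500)),cv2.resize(w['img'][100:350,200:400],(400,500))]))
E
```

```text
t 23.2333 F [ 0.05 -0.33 -1.15] tcp [ 0.4812 -0.4018  0.2559] lid z: 50,90,99 pct [0.17  0.363 0.386]
487 [ 0.480682   -0.40050131  0.13569548] 0.13781171729633657 ((480.8432922363281, -401.8061218261719), (15.602985382080078, 15.390870094299316), 7.158812522888184)
```

View pics/s6.png

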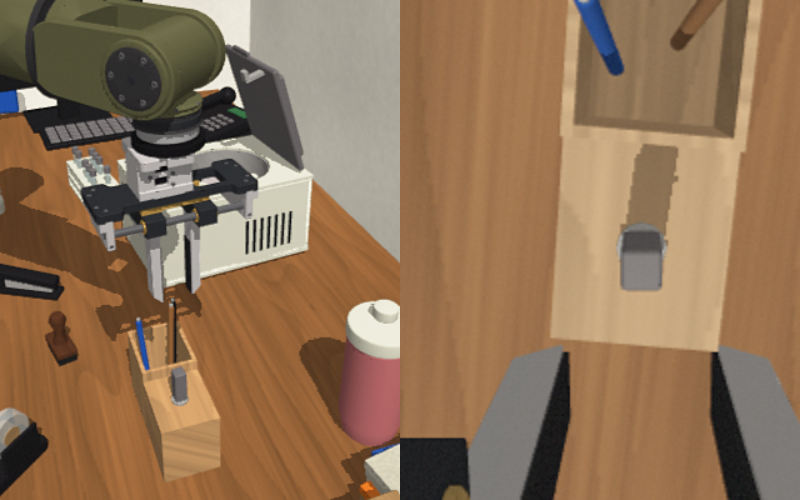

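The pin stands upright in the socket with its collar on the wood and the handle top at 0.136 m. The lid is open and the gripper is clear.

```bash
python3 -c "
from plant import r
print(r.sign_off())"
```

```text
the job is handed in; nothing more can be done
None
```

The job is handed in: the latch tripped at a highest measured force of about 17 N, the lid swung fully open, and the pin is back in its socket with its collar on the wood, after about 23 s of the 72 s allowed.

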